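# Angle the display bar past the post into its bay

## Task

Slide the long jewellery display bar along the counter into its low wooden bay: push one end and then the other to angle it past the short post that stands at the mouth, until the bar lies behind the post, between the bay's two end cheeks, and flat against the back rail along its whole length. Only push it, never lift or tip it, and leave the ring cone, the jar and the trinket box where they stand.

Things in the scene. Friction and masses are not known exactly. Their poses are not given: they have to be found in the camera images.
- bar: Long dark wooden bar on the counter, a block 240 x 36 x 34 mm high, about 0.25 kg, small flat metal pendants on top. Origin: centre of its underside; y runs along it to its left end, x across it (at first roughly away from the robot), z up. It starts on the robot's side of the bay's mouth, centred right (-y) of the post, within 0.4 rad of parallel to the back rail.
- bar_left (a point): Centre of the bar's left (+y) end face, 17 mm above the counter when the bar lies flat.
- bar_right (a point): Centre of the bar's right (-y) end face, 17 mm above the counter when the bar lies flat.
- bay: Low three-sided wooden bay fixed to the counter, open to the robot, no floor: back rail and two end cheeks, 28 mm high, 16 mm thick. Origin at counter level, middle of the back rail's inner face; x points out of the back (away from the mouth), y left along the rail. Cheeks' inner faces at y = -155 and +155 mm, from x = -70 mm to 0. Home, the bar's centre is at x = -18 mm.
- post: Short round wooden post fixed to the counter at the bay's mouth, before the left half of the bay: 24 mm diameter, 44 mm high, origin at the centre of its foot, about 82 mm in front of the rail (some 70 mm free between post and rail). From post to the right cheek's face is about 193 to 209 mm, less than the bar's length.
- ring_cone: Bystander: pale wooden ring cone on a round foot, 52 mm wide and 75 mm high, loose, origin under its centre; on the counter to the left of the work.
- jar: Bystander: glass jar with a steel lid, 52 mm diameter, 65 mm high, loose, origin under its centre; to the right of the bay's right cheek.
- trinket_box: Bystander: small wooden box with a dark lid, 64 x 84 mm and 44 mm high, loose, origin under its centre; to the left of the bay.

How it is judged:
By the outcome, as a careful person would: the job done as asked, in the order asked, and still so for the second after the job is handed in, with the robot touching nothing.
It also fails if it takes over 72 s, if anything falls off the work surface, if the arm or the gripper's body presses on something with over 40 N, if the wrist force passes 120 N, or if a joint passes its speed limit or range.

## Robot

A 6-joint arm with a two-finger parallel gripper is mounted at the origin on the work surface. World frame = base frame: x ahead of the robot, y to its left, z up, the work surface at z = 0. Lengths are in mm, angles in degrees, forces in N, time in s.
With the tool pointing down it reaches from about 300 to 850 mm from the base axis. Payload 4.2 kg.
Tool frame: the origin (TCP) lies midway between the tips of the shut fingers; the grasp point (between the pads) lies 19 mm behind it (env.grip_point_offset is the distance from the TCP to the grasp point, in mm); z points along the fingers, x is the direction in which the jaws open and shut, and the axes are right-handed (so a half turn about z gives the same grasp; the last joint's range is limited). The gripper opens to 91 mm and grips with 3 to 60 N. Pads are 32 mm wide; open, the fingers measure 118 mm over their backs; the gripper's body (76 mm by 178 mm) begins 60 mm behind the grasp point.
Start: joints at [-69.156, 18.312, 89.639, -0, 72.044, -1.146], TCP at [215.311, -533.183, 213.976] pointing down, gripper open.
Joint ranges: [-177.97, 177.97], [-48.28, 115.42], [12.27, 149.76], [-77.06, 257.06], [2.81, 150.46], [-146.56, 146.56]. Speed limits (degrees/s): [147.25, 147.25, 180, 180, 180, 180].

## Interface

Orientations are given as [roll, pitch, yaw] about the fixed x, y, z axes, in that order (R = Rz(yaw) Ry(pitch) Rx(roll)).
In Python, from workcell import env gives the robot as it stands.
- The arm moves only by the shell command python3 -m pendant 'ROWS' [FORCE]. ROWS is JSON, a list of rows, each an object with "xyz": the shift along the tool's x, y, z in m, a list of three; "roll": the turn about the tool's z in degrees; "jaw": the closure, from 0 (fully open) to 1 (shut). A call has exactly 8 rows; each row is the pose to reach, as a shift and turn from the pose commanded when the call began, along the tool's axes at that moment; what a row does not reach only later rows make up. A row lasts 1/8 s, in which the tool goes at most 62.5 mm and 10.7 degrees, less where a joint would pass 70% of its speed; a pose out of reach is approached as far as the arm can. A call with a gripper value outside its range is refused whole. The fingers move at their own pace and stop on an object; FORCE is the grip in N (left out, the last holds). Time passes only in rows, so rows that repeat a pose let the fingers close, or fill a call up. It gives the time, the measured TCP pose, the force and the opening at its end, in the units of the state.
- env.state(): the state, without advancing time (a new reading comes with each control period).
- env.grab_frame(name): name is "side" or "top"; returns (picture, depth): 480x640x3 uint8, blue, green, red; 480x640 float32, mm along the optical axis (not along the pixel's ray), 0 where there is no reading.
- env.camera_params(name): a dict with "camera_matrix" (3x3 intrinsics, pixels), "cam_to_world" (4x4, takes a point from camera to world coordinates). Camera axes: x right, y up, looking along -z (the intrinsics and any distortion apply to the point x, -y, -z); pixel columns grow to the right and rows downward; lengths in mm; the calibration is good to about 2 mm. A picture is of the moment at which its call begins. camera_params takes no time and is no camera call.
- env.job_done(): hands the job in, once; it reports no verdict.
The state is a dict: "time_s": time; "qpos": joint angles; "qvel": joint speeds; "effort": joint torques, N m; "ee_pos": TCP position; "ee_rot": TCP orientation; "force": force on the tool from outside, world axes, zero at the start; "torque": the same for the moment, N m; "gripper_width": finger opening in mm.
Only numpy, scipy, OpenCV 4.12 (cv2) and the standard library are available. Lean on these libraries where they do the work, as an engineer would, in place of code of your own. Each camera call takes 0.05 s, during which the arm holds its last target. There are 200 camera calls.

## Working session

There is one attempt and no reset: what is moved stays moved. The work goes in short steps, Python scripts to look and compute and a shell command to move; the robot and the scene stay as the last step left them, time stands still between calls to the robot, and variables do not carry over. Pictures are saved under pics/ and viewed, about 8 in all and at most 12, crops included, and the job is handed in when it is done.

```bash
mkdir -p pics; ls; python3 - <<'E'
from workcell import env
import cv2,numpy as np
s=env.state();print(s['time_s'],s['ee_pos'],s['ee_rot'],s['gripper_width'],s['force'])
for n in('top','side'):
    im,d=env.grab_frame(n);cv2.imwrite(f'pics/{n}0.png',im);np.save(f'pics/{n}0.npy',d)
    p=env.camera_params(n);print(n,np.round(p['camera_matrix'],2).tolist(),np.round(p['cam_to_world'],3).tolist(),[k for k in p],(d>0).mean())
E
```

```text
pics
0.0 [ 215.12222839 -532.69183373  213.10570561] [-1.79998380e+02  1.02632226e-01 -6.80096508e+01] 90.9860935030895 [-0.41736063  0.31931838 -0.36640656]
top [[465.77, 0.0, 314.61], [0.0, 465.77, 238.16], [0.0, 0.0, 1.0]] [[-0.13, 0.969, -0.211, 377.846], [-0.992, -0.126, 0.031, 41.848], [0.004, 0.214, 0.977, 873.887], [0.0, 0.0, 0.0, 1.0]] ['camera_matrix', 'cam_to_world'] 0.9961783854166667
side [[529.28, 0.0, 321.3], [0.0, 529.28, 251.75], [0.0, 0.0, 1.0]] [[-0.89, 0.329, -0.315, 306.833], [-0.455, -0.645, 0.614, 542.816], [-0.001, 0.69, 0.724, 665.955], [0.0, 0.0, 0.0, 1.0]] ['camera_matrix', 'cam_to_world'] 0.9960286458333333
```

View pics/top0.png

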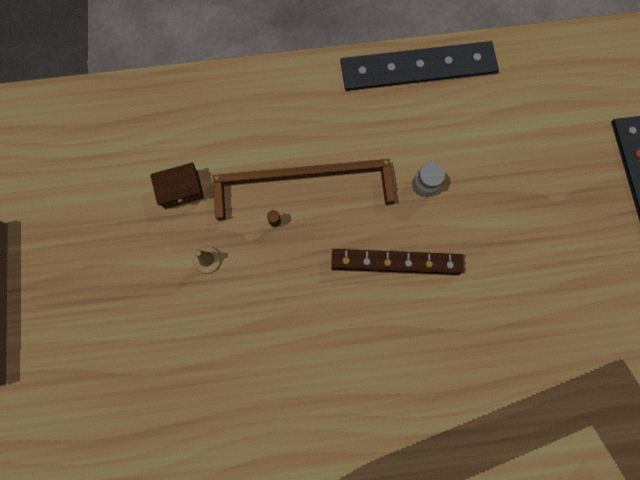

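View pics/side0.png

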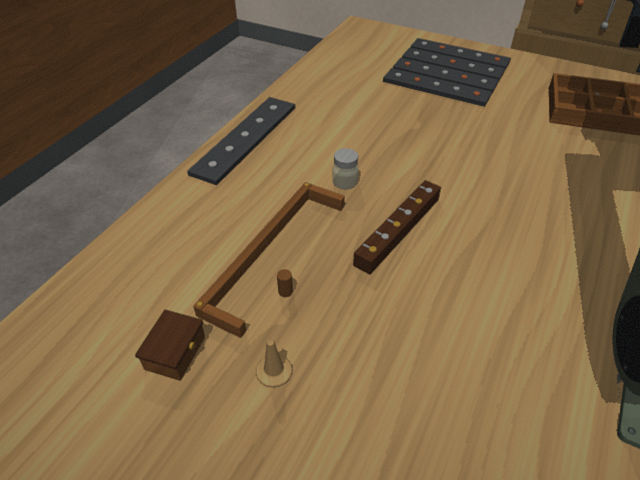

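Top view: the bay's rail runs from px (215,178) to (388,163), with the post at (274,218). The bar's top runs from (333,260) to (462,263), the jar is at (431,178), the cone at (206,258) and the box at (178,185). Next I'll turn these into world positions.

```bash
cat > h.py <<'E'
from workcell import env
import cv2,numpy as np
def ray(n,px,z):
    p=env.camera_params(n);K=p['camera_matrix'];T=p['cam_to_world']
    px=np.atleast_2d(np.float64(px));d=np.c_[(px[:,0]-K[0,2])/K[0,0],-(px[:,1]-K[1,2])/K[1,1],-np.ones(len(px))]@T[:3,:3].T
    return (T[:3,3]+d*((z-T[2,3])/d[:,2])[:,None])[:,:2]
def cloud(n,d):
    p=env.camera_params(n);K=p['camera_matrix'];T=p['cam_to_world']
    v,u=np.mgrid[:480,:640];P=np.stack([(u-K[0,2])/K[0,0]*d,-(v-K[1,2])/K[1,1]*d,-d],-1)
    return P@T[:3,:3].T+T[:3,3]
def comps(n,d,lo,hi,roi=(330,760,-420,420)):
    P=cloud(n,d);x,y,z=P[...,0],P[...,1],P[...,2]
    m=((z>lo)&(z<hi)&(x>roi[0])&(x<roi[1])&(y>roi[2])&(y<roi[3])).astype(np.uint8)
    k,l,st,_=cv2.connectedComponentsWithStats(m)
    return [(P[l==i]) for i in range(1,k) if st[i,4]>40]
def bar(n='top',d=None):
    """rect of the bar's top face, world: centre, yaw of the long axis (from +y), ends"""
    if d is None: d=env.grab_frame(n)[1]
    for Q in comps(n,d,29,41):
        r=cv2.minAreaRect(Q[:,:2].astype(np.float32))
        if 200<max(r[1])<265 and 24<min(r[1])<60:
            b=cv2.boxPoints(r);e=[(b[i]+b[(i+1)%4])/2 for i in range(4)]
            e=sorted(e,key=lambda q:q[1]);R,L=e[0],e[-1];v=L-R
            return np.array(r[0]),np.degrees(np.arctan2(-v[0],v[1])),L,R,r[1]
E
python3 - <<'E'
from h import *
for n in('top','side'):
    d=np.load(f'pics/{n}0.npy');print(n)
    P=cloud(n,d);Q=P[(P[...,0]>400)&(P[...,0]<700)&(abs(P[...,1])<300)];z=Q[:,2];print('table z',np.median(z),np.std(z[abs(z-np.median(z))<6]))
    for Q in comps(n,d,12,100):
        t=Q[Q[:,2]>np.percentile(Q[:,2],95)-8];r=cv2.minAreaRect(t[:,:2].astype(np.float32))
        print(np.round(Q.mean(0)),'ztop',Q[:,2].max().round(),'rect',np.round(r[0]),np.round(r[1]),round(r[2],1),len(Q))
    print('bar',bar(n,d))
print('rail corners/cheeks z28',ray('top',[(214,176),(389,161),(221,184),(384,168),(225,218),(386,203)],28).round())
print('post top',ray('top',[(273.5,215.5)],44),'bar',ray('top',[(333,249),(462,254),(332,270),(462,273)],34).round())
E
python3 - <<'E'
import cv2
a=cv2.imread('pics/top0.png')[150:290,140:480];cv2.imwrite('pics/c0.png',cv2.convertScaleAbs(cv2.resize(a,None,fx=2.35,fy=2.35,interpolation=cv2.INTER_CUBIC),alpha=1.7))
E
```

```text
top
table z 0.7266268519412051 1.5856446276157645
[682.  24.  27.] ztop 34.0 rect [661.  24.] [343.  87.] 88.2 2514
[691. 259.  42.] ztop 50.0 rect [694. 261.] [68. 84.] 9.2 1678
[ 639. -208.   54.] ztop 69.0 rect [ 644. -213.] [44. 46.] 37.4 793
[606.  86.  39.] ztop 48.0 rect [609.  86.] [22. 22.] 85.7 175
[ 497. -129.   33.] ztop 40.0 rect [ 498. -129.] [239.  37.] 80.1 2735
[547. 217.  42.] ztop 79.0 rect [550. 221.] [ 9. 10.] 16.2 219
bar (array([ 498.35009766, -129.06134033]), np.float32(-9.85159), array([518.79083 , -11.354187], dtype=float32), array([ 477.9094, -246.7685], dtype=float32), (238.9376220703125, 36.77280044555664))
side
table z -0.13710472620954306 1.2953473473467414
[ 638. -204.   46.] ztop 67.0 rect [ 643. -214.] [46. 46.] 63.0 849
[ 496. -116.   31.] ztop 37.0 rect [ 497. -132.] [243.  38.] 80.1 2504
[679.  46.  24.] ztop 32.0 rect [660.  21.] [344.  88.] 88.1 3062
[605.  88.  34.] ztop 46.0 rect [607.  84.] [23. 23.] 55.1 318
[688. 264.  39.] ztop 47.0 rect [692. 258.] [68. 85.] 8.5 2928
[546. 224.  41.] ztop 77.0 rect [549. 220.] [11. 10.] 80.8 483
bar (array([ 496.63293457, -131.85614014]), np.float32(-9.944134), array([517.63776 , -12.048813], dtype=float32), array([ 475.62808, -251.66347], dtype=float32), (243.26939392089844, 37.69410705566406))
rail corners/cheeks z28 [[ 706.  190.]
 [ 693. -147.]
 [ 689.  178.]
 [ 681. -135.]
 [ 621.  176.]
 [ 611. -128.]]
post top [[609.50017238  84.87202804]] bar [[ 535.  -16.]
 [ 495. -249.]
 [ 497.   -9.]
 [ 461. -242.]]
```

View pics/c0.png

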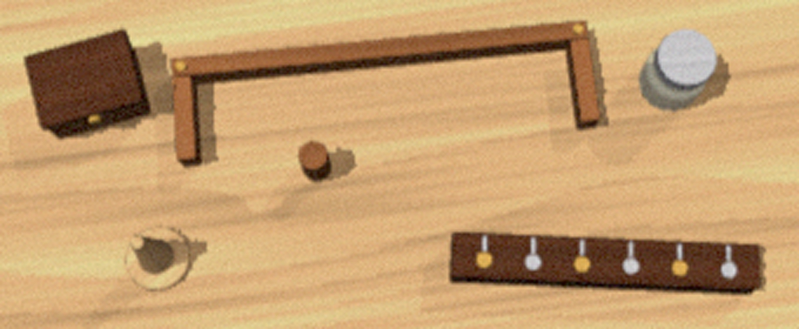

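The bay's origin is about (687, 22) with yaw about -1.9°, the post is at (608, 85), and the bar's centre is at (498, -130) with world yaw about -10°. The plan:

1. Use the open fingers as a two-point pusher, turned so the bar sits about 18° off the rail, and push it forward.
2. Slide it lengthwise behind the post from its right end.
3. Swing its right end in and press it flat.

```bash
python3 -m pendant '[{"xyz":[-0.309,-0.366,0],"roll":42,"jaw":0},{"xyz":[-0.309,-0.366,0],"roll":42,"jaw":0},{"xyz":[-0.309,-0.366,0],"roll":42,"jaw":0},{"xyz":[-0.309,-0.366,0],"roll":42,"jaw":0},{"xyz":[-0.309,-0.366,0],"roll":42,"jaw":0},{"xyz":[-0.309,-0.366,0],"roll":42,"jaw":0},{"xyz":[-0.309,-0.366,0],"roll":42,"jaw":0},{"xyz":[-0.309,-0.366,0],"roll":42,"jaw":0}]'
```

```text
time_s: 1.1
ee_pos: [439.5, -107.6, 213.8]
ee_rot: [-180.0, -0.0, -110.0]
force: [0.3, -1.1, 0.6]
gripper_width: 91.2
```

```bash
python3 -m pendant '[{"xyz":[0,0,0.05],"roll":0,"jaw":0},{"xyz":[0,0,0.1],"roll":0,"jaw":0},{"xyz":[0,0,0.14],"roll":0,"jaw":0},{"xyz":[0,0,0.17],"roll":0,"jaw":0},{"xyz":[0,0,0.19],"roll":0,"jaw":0},{"xyz":[0,0,0.2],"roll":0,"jaw":0},{"xyz":[0,0,0.204],"roll":0,"jaw":0},{"xyz":[0,0,0.204],"roll":0,"jaw":0}]'
python3 -m pendant '[{"xyz":[0,-0.007,0],"roll":0,"jaw":0},{"xyz":[0,-0.014,0],"roll":0,"jaw":0},{"xyz":[0,-0.021,0],"roll":0,"jaw":0},{"xyz":[0,-0.028,0],"roll":0,"jaw":0},{"xyz":[0,-0.035,0],"roll":0,"jaw":0},{"xyz":[0,-0.041,0],"roll":0,"jaw":0},{"xyz":[0,-0.047,0],"roll":0,"jaw":0},{"xyz":[0,-0.05,0],"roll":0,"jaw":0}]'
python3 -c "
from h import *
print(env.state()['ee_pos'])
im,d=env.grab_frame('side');print(bar('side',d));cv2.imwrite('pics/s1.png',im)"
```

```text
time_s: 2.1
ee_pos: [439.3, -109.7, 10.3]
ee_rot: [-180.0, -0.0, -110.0]
force: [0.4, -0.2, 0.2]
gripper_width: 91.3
time_s: 3.1
ee_pos: [486.5, -127.0, 9.9]
ee_rot: [-180.0, -0.0, -110.0]
force: [-2.9, 1.4, 2.3]
gripper_width: 91.3
[ 486.53389161 -126.98259563    9.91034339]
None
```

View pics/s1.png

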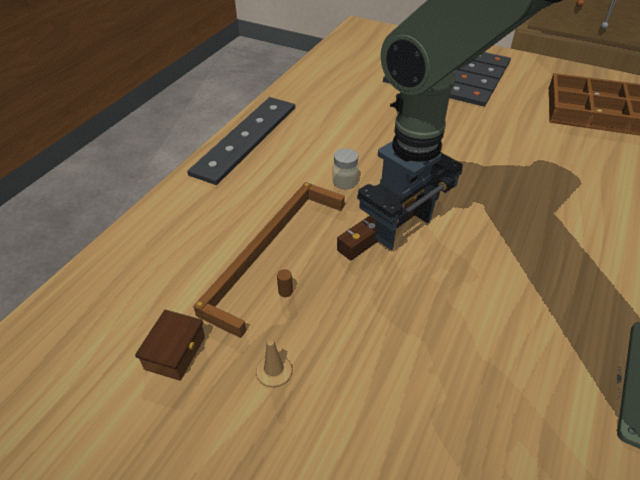

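Side view: the fingers are against the near face of the bar and it has turned; its left end is at px (355,240). I'll push 45 mm more, back off and measure.

```bash
python3 -m pendant '[{"xyz":[0,-0.006,0],"roll":0,"jaw":0},{"xyz":[0,-0.012,0],"roll":0,"jaw":0},{"xyz":[0,-0.018,0],"roll":0,"jaw":0},{"xyz":[0,-0.024,0],"roll":0,"jaw":0},{"xyz":[0,-0.03,0],"roll":0,"jaw":0},{"xyz":[0,-0.036,0],"roll":0,"jaw":0},{"xyz":[0,-0.041,0],"roll":0,"jaw":0},{"xyz":[0,-0.045,0],"roll":0,"jaw":0}]'
python3 -m pendant '[{"xyz":[0,0.01,0],"roll":0,"jaw":0},{"xyz":[0,0.03,0],"roll":0,"jaw":0},{"xyz":[0,0.03,-0.05],"roll":0,"jaw":1},{"xyz":[0,0.03,-0.1],"roll":0,"jaw":1},{"xyz":[0.06,0.03,-0.1],"roll":0,"jaw":1},{"xyz":[0.12,0.03,-0.1],"roll":0,"jaw":1},{"xyz":[0.18,0.03,-0.1],"roll":0,"jaw":1},{"xyz":[0.21,0.03,-0.1],"roll":0,"jaw":1}]'
python3 -c "
from h import *
print(env.state()['ee_pos'])
for n in('top','side'):
  im,d=env.grab_frame(n);print(bar(n,d));cv2.imwrite('pics/%s2.png'%n,im)
  for Q in comps(n,d,24,44): print(Q.mean(0).round(),len(Q))"
```

```text
time_s: 4.15
ee_pos: [528.6, -142.2, 9.9]
ee_rot: [-180.0, -0.0, -110.0]
force: [-1.0, 0.9, 0.3]
gripper_width: 91.2
time_s: 5.15
ee_pos: [426.9, -331.5, 110.4]
ee_rot: [-179.9, -0.1, -110.1]
force: [0.2, 0.7, 0.9]
gripper_width: 34.3
[ 426.87004874 -331.52111664  110.35170566]
(array([ 562.05773926, -156.5166626 ]), np.float32(-19.9639), array([602.94385, -43.96231], dtype=float32), array([ 521.1716, -269.071 ], dtype=float32), (239.5007781982422, 37.70762252807617))
[683.  24.  28.] 2073
[ 632. -201.   35.] 187
[668. 252.  38.] 215
[ 560. -156.   34.] 2551
[601.  85.  37.] 47
[546. 216.  33.] 62
(array([ 559.65533447, -159.36630249]), np.float32(-19.87779), array([600.84314, -45.44832], dtype=float32), array([ 518.4675, -273.2843], dtype=float32), (242.2704620361328, 38.48964309692383))
[ 635. -200.   34.] 269
[ 561. -148.   33.] 2017
[681.  49.  27.] 2111
[605.  88.  38.] 212
[689. 263.  41.] 2024
[545. 225.  34.] 158
```

The bar is at (561, -158) with yaw -19.9°, which is on the planned line. Next I'll push its right end along its own axis for about 184 mm.

```bash
python3 -m pendant '[{"xyz":[-0.02,-0.04,0],"roll":0,"jaw":1},{"xyz":[-0.05,-0.067,0],"roll":0,"jaw":1},{"xyz":[-0.05,-0.067,0],"roll":0,"jaw":1},{"xyz":[-0.05,-0.067,0.04],"roll":0,"jaw":1},{"xyz":[-0.05,-0.067,0.07],"roll":0,"jaw":1},{"xyz":[-0.05,-0.067,0.09],"roll":0,"jaw":1},{"xyz":[-0.05,-0.067,0.1],"roll":0,"jaw":1},{"xyz":[-0.05,-0.067,0.1],"roll":0,"jaw":1}]'
python3 -m pendant '[{"xyz":[-0.008,0,0],"roll":0,"jaw":1},{"xyz":[-0.016,0,0],"roll":0,"jaw":1},{"xyz":[-0.024,0,0],"roll":0,"jaw":1},{"xyz":[-0.032,0,0],"roll":0,"jaw":1},{"xyz":[-0.04,0,0],"roll":0,"jaw":1},{"xyz":[-0.048,0,0],"roll":0,"jaw":1},{"xyz":[-0.056,0,0],"roll":0,"jaw":1},{"xyz":[-0.064,0,0],"roll":0,"jaw":1}]'
python3 -m pendant '[{"xyz":[-0.007,0,0],"roll":0,"jaw":1},{"xyz":[-0.014,0,0],"roll":0,"jaw":1},{"xyz":[-0.021,0,0],"roll":0,"jaw":1},{"xyz":[-0.028,0,0],"roll":0,"jaw":1},{"xyz":[-0.035,0,0],"roll":0,"jaw":1},{"xyz":[-0.042,0,0],"roll":0,"jaw":1},{"xyz":[-0.047,0,0],"roll":0,"jaw":1},{"xyz":[-0.05,0,0],"roll":0,"jaw":1}]'
python3 -c "
from h import *
print(env.state()['ee_pos'])
for n in('top','side'):
  im,d=env.grab_frame(n);print(bar(n,d));cv2.imwrite('pics/%s3.png'%n,im)"
```

```text
time_s: 6.25
ee_pos: [507.7, -304.7, 9.8]
ee_rot: [179.9, 0.0, -110.0]
force: [0.1, 0.2, -0.2]
gripper_width: 0.3
time_s: 7.25
ee_pos: [530.5, -244.8, 10.2]
ee_rot: [-180.0, -0.0, -110.0]
force: [-1.1, -4.4, 3.8]
gripper_width: 0.6
time_s: 8.25
ee_pos: [547.2, -197.6, 9.9]
ee_rot: [180.0, -0.0, -110.0]
force: [-1.6, -4.5, 4.8]
gripper_width: 0.0
[ 547.24841599 -197.63874361    9.85468833]
None
(array([586.88421631, -82.94021606]), np.float32(-20.248718), array([632.11743 ,  39.678223], dtype=float32), array([ 541.651  , -205.55865], dtype=float32), (261.3910827636719, 38.552101135253906))
```

View pics/side3.png

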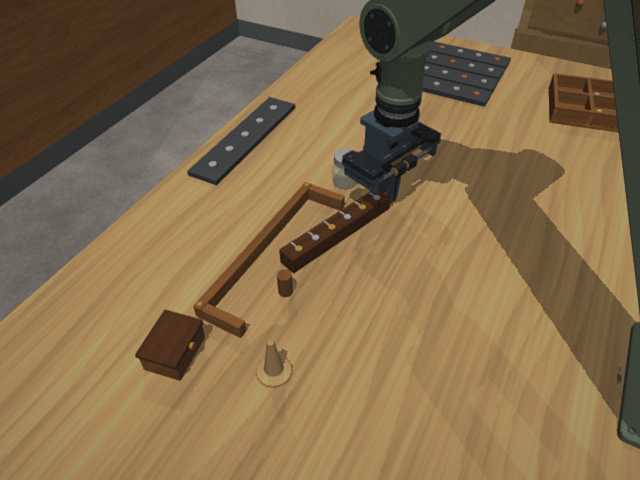

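Side view: the bar's left end at px (290,262) is about to pass behind the post at (285,283), with a gap between them. I'll keep sliding.

```bash
python3 -m pendant '[{"xyz":[-0.007,0,0],"roll":0,"jaw":1},{"xyz":[-0.014,0,0],"roll":0,"jaw":1},{"xyz":[-0.021,0,0],"roll":0,"jaw":1},{"xyz":[-0.028,0,0],"roll":0,"jaw":1},{"xyz":[-0.035,0,0],"roll":0,"jaw":1},{"xyz":[-0.042,0,0],"roll":0,"jaw":1},{"xyz":[-0.047,0,0],"roll":0,"jaw":1},{"xyz":[-0.05,0,0],"roll":0,"jaw":1}]'
python3 -m pendant '[{"xyz":[-0.006,0,0],"roll":0,"jaw":1},{"xyz":[-0.012,0,0],"roll":0,"jaw":1},{"xyz":[-0.018,0,0],"roll":0,"jaw":1},{"xyz":[-0.024,0,0],"roll":0,"jaw":1},{"xyz":[-0.03,0,0],"roll":0,"jaw":1},{"xyz":[-0.034,0,0],"roll":0,"jaw":1},{"xyz":[-0.036,0,0],"roll":0,"jaw":1},{"xyz":[-0.036,0,0],"roll":0,"jaw":1}]'
python3 -c "
from h import *
print(env.state()['ee_pos'])
for n in('top','side'):
  im,d=env.grab_frame(n);print(bar(n,d));cv2.imwrite('pics/%s4.png'%n,im)"
```

```text
time_s: 9.35
ee_pos: [564.3, -150.5, 9.8]
ee_rot: [180.0, 0.0, -110.0]
force: [0.1, -1.9, 0.5]
gripper_width: 0.6
time_s: 10.35
ee_pos: [576.9, -116.9, 10.1]
ee_rot: [-180.0, 0.0, -110.0]
force: [0.3, -0.4, 0.4]
gripper_width: 0.6
[ 576.9275664  -116.94677017   10.0670782 ]
None
(array([616.2612915 ,  -3.89627075]), np.float32(-19.697983), array([660.61   , 119.97857], dtype=float32), array([ 571.9126 , -127.77111], dtype=float32), (263.1484680175781, 38.68458557128906))
```

View pics/side4.png

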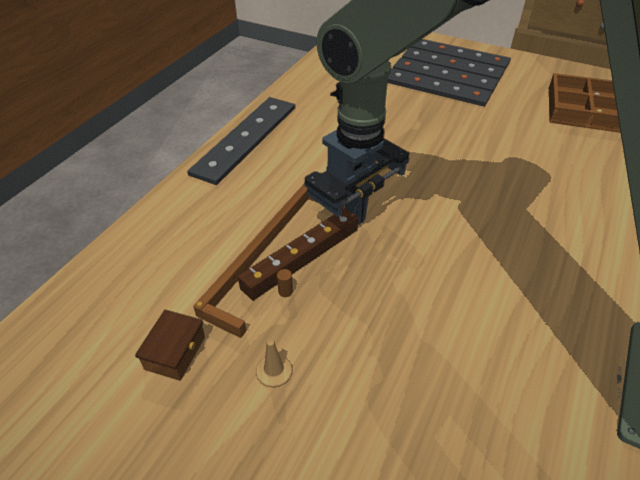

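Side view: the left part of the bar is now behind the post, its left end at px (245,283), and it is angled towards the rail. I'll slide it 10 mm more, then go round to the near face at the right end and swing it in.

```bash
python3 -m pendant '[{"xyz":[-0.005,0,0],"roll":0,"jaw":1},{"xyz":[-0.01,0,0],"roll":0,"jaw":1},{"xyz":[-0.01,0,0],"roll":0,"jaw":1},{"xyz":[0.015,0,0],"roll":0,"jaw":1},{"xyz":[0.015,0.025,0],"roll":0,"jaw":1},{"xyz":[0.015,0.05,0],"roll":0,"jaw":1},{"xyz":[-0.02,0.05,0],"roll":0,"jaw":1},{"xyz":[-0.05,0.05,0],"roll":0,"jaw":1}]'
python3 -m pendant '[{"xyz":[0,-0.006,0],"roll":0,"jaw":1},{"xyz":[0,-0.012,0],"roll":0,"jaw":1},{"xyz":[0,-0.018,0],"roll":-2,"jaw":1},{"xyz":[0,-0.024,0],"roll":-4,"jaw":1},{"xyz":[0,-0.03,0],"roll":-6,"jaw":1},{"xyz":[0,-0.035,0],"roll":-8,"jaw":1},{"xyz":[0,-0.039,0],"roll":-9,"jaw":1},{"xyz":[0,-0.042,0],"roll":-9,"jaw":1}]'
python3 -c "
from h import *
print(env.state()['ee_pos'])
for n in('top','side'):
  im,d=env.grab_frame(n);print(bar(n,d));cv2.imwrite('pics/%s5.png'%n,im)"
```

```text
time_s: 11.45
ee_pos: [547.1, -52.1, 10.1]
ee_rot: [-180.0, 0.0, -110.1]
force: [0.9, -0.2, -0.5]
gripper_width: 0.4
time_s: 12.45
ee_pos: [586.5, -67.5, 9.9]
ee_rot: [180.0, 0.0, -101.0]
force: [-2.1, 0.2, 0.1]
gripper_width: 0.5
[586.49127573 -67.47272342   9.89731505]
None
None
```

View pics/side5.png

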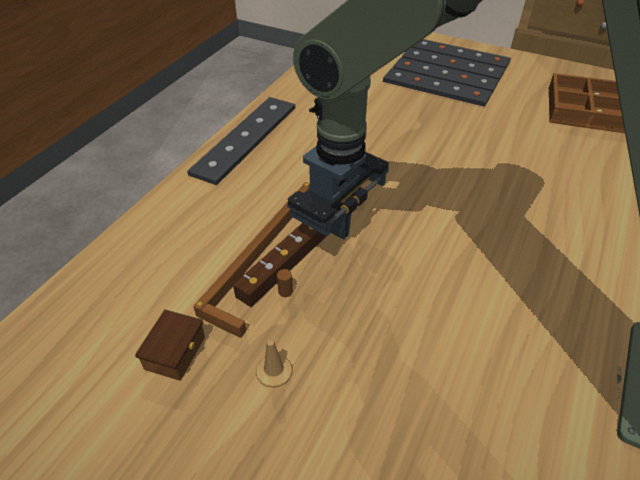

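Side view: the right end is swinging in, with the left end at px (240,290) inside the left cheek. I'll continue.

```bash
python3 -m pendant '[{"xyz":[-0.001,-0.006,0],"roll":-1,"jaw":1},{"xyz":[-0.002,-0.012,0],"roll":-3,"jaw":1},{"xyz":[-0.003,-0.018,0],"roll":-5,"jaw":1},{"xyz":[-0.004,-0.023,0],"roll":-7,"jaw":1},{"xyz":[-0.004,-0.027,0],"roll":-9,"jaw":1},{"xyz":[-0.005,-0.031,0],"roll":-9,"jaw":1},{"xyz":[-0.005,-0.034,0],"roll":-9,"jaw":1},{"xyz":[-0.005,-0.035,0],"roll":-9,"jaw":1}]'
python3 -m pendant '[{"xyz":[0,0.01,0],"roll":0,"jaw":1},{"xyz":[0,0.03,0],"roll":0,"jaw":1},{"xyz":[0,0.07,-0.05],"roll":0,"jaw":0},{"xyz":[0,0.12,-0.09],"roll":0,"jaw":0},{"xyz":[0,0.17,-0.09],"roll":0,"jaw":0},{"xyz":[0,0.17,-0.09],"roll":0,"jaw":0},{"xyz":[0,0.17,-0.09],"roll":0,"jaw":0},{"xyz":[0,0.17,-0.09],"roll":0,"jaw":0}]'
python3 -c "
from h import *
print(env.state()['ee_pos'])
for n in('top','side'):
  im,d=env.grab_frame(n);print(bar(n,d));cv2.imwrite('pics/%s6.png'%n,im)"
```

```text
time_s: 13.55
ee_pos: [621.8, -69.1, 9.9]
ee_rot: [-180.0, 0.0, -92.0]
force: [-1.7, 0.4, 1.1]
gripper_width: 0.8
time_s: 14.55
ee_pos: [452.9, -63.4, 99.9]
ee_rot: [-179.9, -0.0, -92.0]
force: [1.0, -0.0, -0.3]
gripper_width: 57.4
[452.93403396 -63.43926712  99.89510525]
(array([656.41491699,  23.99011993]), np.float32(1.2958751), array([653.6969 , 144.14395], dtype=float32), array([659.13293, -96.16371], dtype=float32), (37.625221252441406, 240.369140625))
(array([654.69921875,  20.37969971]), np.float32(1.298339), array([651.9392 , 142.15823], dtype=float32), array([ 657.4592  , -101.398834], dtype=float32), (37.67964553833008, 243.61959838867188))
```

View pics/side6.png

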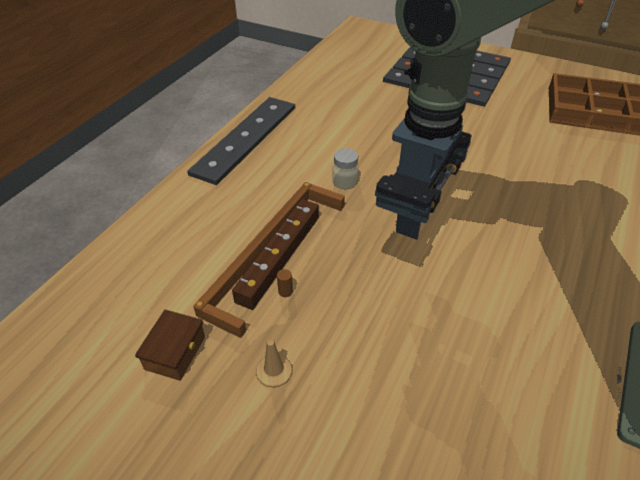

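Side view: the bar is behind the post, between the cheeks, and only about 3° and 14 mm off the rail. I'll press it home with the open fingers squared to the rail, the left finger just right of the post.

```bash
python3 -m pendant '[{"xyz":[-0.04,-0.06,0],"roll":0,"jaw":0},{"xyz":[-0.073,-0.12,0],"roll":0,"jaw":0},{"xyz":[-0.073,-0.12,0.02],"roll":0,"jaw":0},{"xyz":[-0.073,-0.12,0.05],"roll":0,"jaw":0},{"xyz":[-0.073,-0.12,0.07],"roll":0,"jaw":0},{"xyz":[-0.073,-0.12,0.085],"roll":0,"jaw":0},{"xyz":[-0.073,-0.12,0.09],"roll":0,"jaw":0},{"xyz":[-0.073,-0.12,0.09],"roll":0,"jaw":0}]'
python3 -m pendant '[{"xyz":[0,-0.008,0],"roll":0,"jaw":0},{"xyz":[0,-0.016,0],"roll":0,"jaw":0},{"xyz":[0,-0.024,0],"roll":0,"jaw":0},{"xyz":[0,-0.031,0],"roll":0,"jaw":0},{"xyz":[0,-0.037,0],"roll":0,"jaw":0},{"xyz":[0,-0.043,0],"roll":0,"jaw":0},{"xyz":[0,-0.049,0],"roll":0,"jaw":0},{"xyz":[0,-0.054,0],"roll":0,"jaw":0}]'
python3 -m pendant '[{"xyz":[0,-0.001,0],"roll":0,"jaw":0},{"xyz":[0,-0.002,0],"roll":0,"jaw":0},{"xyz":[0,-0.003,0],"roll":0,"jaw":0},{"xyz":[0,-0.004,0],"roll":0,"jaw":0},{"xyz":[0,-0.005,0],"roll":0,"jaw":0},{"xyz":[0,-0.006,0],"roll":0,"jaw":0},{"xyz":[0,-0.007,0],"roll":0,"jaw":0},{"xyz":[0,-0.007,0],"roll":0,"jaw":0}]'
```

```text
time_s: 15.65
ee_pos: [574.5, 5.4, 10.0]
ee_rot: [-180.0, -0.0, -92.0]
force: [-0.6, -0.1, 1.0]
gripper_width: 91.1
time_s: 16.65
ee_pos: [627.8, 3.6, 9.8]
ee_rot: [179.9, -0.0, -92.0]
force: [-2.2, 0.0, 1.9]
gripper_width: 91.1
time_s: 17.65
ee_pos: [633.1, 3.1, 9.9]
ee_rot: [179.8, -0.0, -92.0]
force: [-6.9, 0.2, 2.7]
gripper_width: 91.4
```

```bash
python3 -m pendant '[{"xyz":[0,-0.0005,0],"roll":0,"jaw":0},{"xyz":[0,-0.001,0],"roll":0,"jaw":0},{"xyz":[0,-0.0015,0],"roll":0,"jaw":0},{"xyz":[0,-0.002,0],"roll":0,"jaw":0},{"xyz":[0,-0.0025,0],"roll":0,"jaw":0},{"xyz":[0,-0.003,0],"roll":0,"jaw":0},{"xyz":[0,-0.003,0],"roll":0,"jaw":0},{"xyz":[0,-0.003,0],"roll":0,"jaw":0}]'
python3 -m pendant '[{"xyz":[0,-0.0005,0],"roll":0,"jaw":0},{"xyz":[0,-0.001,0],"roll":0,"jaw":0},{"xyz":[0,-0.0015,0],"roll":0,"jaw":0},{"xyz":[0,-0.002,0],"roll":0,"jaw":0},{"xyz":[0,-0.002,0],"roll":0,"jaw":0},{"xyz":[0,-0.002,0],"roll":0,"jaw":0},{"xyz":[0,-0.002,0],"roll":0,"jaw":0},{"xyz":[0,-0.002,0],"roll":0,"jaw":0}]'
```

```text
time_s: 18.65
ee_pos: [633.2, 3.1, 10.0]
ee_rot: [179.4, -0.0, -91.9]
force: [-13.2, -1.1, 8.2]
gripper_width: 91.5
time_s: 19.65
ee_pos: [633.2, 3.1, 10.0]
ee_rot: [179.2, -0.1, -91.9]
force: [-17.4, -0.5, 12.7]
gripper_width: 91.0
```

It has come to a firm stop: the TCP no longer advances and the force is 17 N. I'll back off and check.

```bash
python3 -m pendant '[{"xyz":[0,0.005,0],"roll":0,"jaw":0},{"xyz":[0,0.02,0],"roll":0,"jaw":0},{"xyz":[0,0.05,0],"roll":0,"jaw":0},{"xyz":[0,0.07,-0.04],"roll":0,"jaw":0},{"xyz":[0,0.1,-0.09],"roll":0,"jaw":0},{"xyz":[0.05,0.15,-0.09],"roll":0,"jaw":0},{"xyz":[0.1,0.2,-0.09],"roll":0,"jaw":0},{"xyz":[0.1,0.2,-0.09],"roll":0,"jaw":0}]'
python3 -c "
from h import *
for n in('top','side'):
  im,d=env.grab_frame(n);print(bar(n,d));cv2.imwrite('pics/%s7.png'%n,im)
  for Q in comps(n,d,12,100):
        t=Q[Q[:,2]>np.percentile(Q[:,2],95)-8];r=cv2.minAreaRect(t[:,:2].astype(np.float32))
        print('ztop',Q[:,2].max().round(),'rect',np.round(r[0]),np.round(r[1]),len(Q))
  a=im[130:290,140:480] if n=='top' else im[150:400,120:420]
  cv2.imwrite('pics/%sc7.png'%n,cv2.convertScaleAbs(cv2.resize(a,None,fx=2.3,fy=2.3,interpolation=cv2.INTER_CUBIC),alpha=1.7))
"
```

```text
time_s: 20.65
ee_pos: [435.4, -91.3, 100.5]
ee_rot: [-179.9, -0.0, -92.2]
force: [0.2, 0.1, -0.3]
gripper_width: 91.3
(array([677.24291992,  20.68614197]), np.float32(-1.7823105), array([681.01575, 141.93176], dtype=float32), array([ 673.4701 , -100.55947], dtype=float32), (242.6085968017578, 51.68401336669922))
ztop 40.0 rect [662.  24.] [341.  84.] 4749
ztop 49.0 rect [694. 261.] [68. 85.] 1677
ztop 69.0 rect [ 644. -212.] [45. 45.] 789
ztop 48.0 rect [609.  86.] [23. 22.] 174
ztop 77.0 rect [550. 221.] [10. 11.] 223
(array([671.69842529,  17.04580688]), np.float32(-1.6443001), array([675.2152 , 139.55482], dtype=float32), array([ 668.18164, -105.46321], dtype=float32), (245.11895751953125, 43.69922637939453))
ztop 67.0 rect [ 643. -215.] [46. 48.] 846
ztop 37.0 rect [660.  22.] [342.  86.] 5299
ztop 47.0 rect [608.  84.] [22. 25.] 321
ztop 47.0 rect [692. 258.] [68. 84.] 2925
ztop 76.0 rect [549. 220.] [11. 10.] 482
```

View pics/topc7.png

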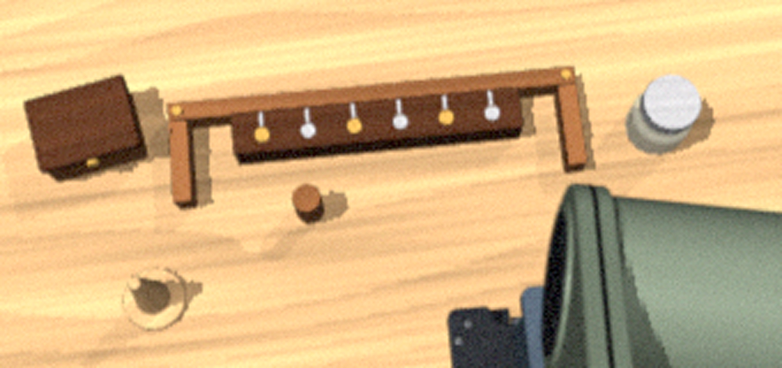

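View pics/sidec7.png

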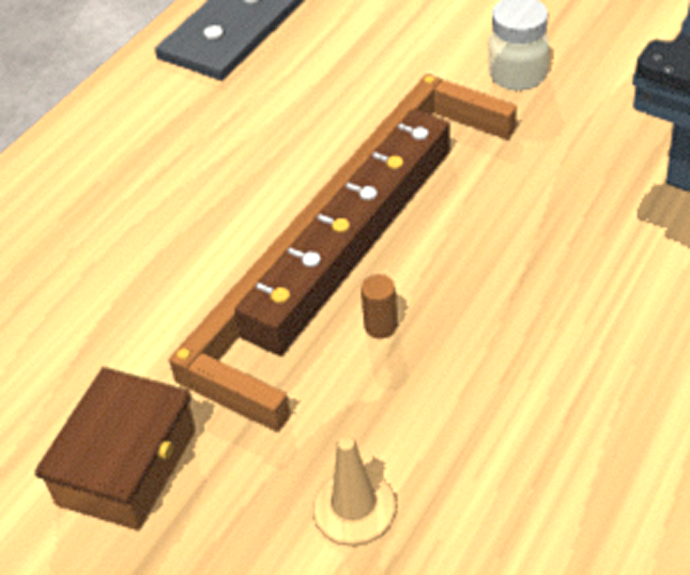

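Both views show the bar flat against the rail along its whole length, behind the post and between the cheeks. The cone, jar and box are where they started, and the robot is clear. I'm handing it in.

```bash
python3 -c "
from workcell import env
print(env.job_done())"
```

```text
the job is handed in; nothing more can be done
None
```

The bar is in its bay: behind the post, between the two end cheeks and flat against the back rail. I handed it in at about 20.7 s of the 72 s.

**What I did:** All moves were pushes on the counter. The open fingers turned the bar to about 18° from the rail and pushed it forward. The shut fingers then slid it lengthwise behind the post and swung its right end in. Finally, the open fingers pressed it square against the rail until it stopped at about 17 N.

**Last checks:**
- **Fit against the rail:** both pictures show no gap along the rail. The bar measured -1.6° to -1.8°, and the rail about -1.9°.
- **Between the cheeks:** the ends are about 20 mm (left) and 50 mm (right) from the cheeks.
- **Other items:** the ring cone, jar and trinket box are within about 1 mm of where they started. The robot is clear of everything.

**Disagreement:** in the last measurement the bar's width and centre came out unreliable, because the depth outline took in part of the rail. I relied on the pictures, the angle and the firm stop to judge that it is flush.

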